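Count along the pod rack and push the pod into the third bay

ROBOT

A 7-joint arm with a two-finger parallel gripper is mounted at the origin on a cart in front of the work surface, level with it; the furniture and walls round the work are solid. World frame = base frame: x ahead of the robot, y to its left, z up, the work surface at z = 0. Lengths are in m, angles in rad, forces in N, time in s.
With the tool pointing down it reaches from about 0.425 to 0.875 m from the base axis. Payload 4.7 kg.
Tool frame: the origin (TCP) lies midway between the tips of the shut fingers; the grasp point (between the pads) lies 19 mm behind it (ctrl.grasp_offset is the distance from the TCP to the grasp point, in m); z points along the fingers, y is the line along which they close (so a half turn about z gives the same grasp; the last joint's range is limited). The gripper opens to 85 mm and grips with 20 to 120 N. Pads are 22 mm wide; open, the fingers measure 114 mm over their backs; the gripper's body (76 mm by 85 mm) begins 54 mm behind the grasp point. The pads swing forward as they close: fully open they stand 13 mm farther back than shut.
Start: joints at [-1.128, 0.321, -0.07, 1.45, 0.023, 1.371, -0.057], TCP at [0.27, 0.591, 0.231] pointing down, gripper open.
Joint ranges: [-2.86, 2.86], [-0.3, 2.09], [-1.38, 1.24], [0.06, 2.45], [-1.56, 4.7], [0.09, 2.05], [-2.69, 2.69]. Speed limits (rad/s): [2.57, 2.57, 3.14, 3.14, 3.14, 3.14, 3.14].

INTERFACE

Orientations are given as [roll, pitch, yaw] about the fixed x, y, z axes, in that order (R = Rz(yaw) Ry(pitch) Rx(roll)).
In Python, from plant import status, eyes, job, spotter, ctrl gives the robot as it stands. The module is installed in compiled form; this text tells all that it offers.
- The arm moves only by the shell command python3 -m pendant 'ROWS' [FORCE]. ROWS is JSON, a list of rows, each a list of 7 numbers: the turn, a rotation vector about the tool's x, y, z in rad, then the shift along the tool's x, y, z in mm, then the closure in counts, from 0 (fully open) to 255 (shut). A call has 1 to 5 rows; each row shifts and turns the commanded pose from where the row before left it, along the tool's axes as they then stand; what a row does not reach is not made up. A row lasts 1/8 s, in which the tool goes at most 62.5 mm and 10.7 degrees, less where a joint would pass 70% of its speed; a pose out of reach is approached as far as the arm can. A call with a gripper value outside its range is refused whole. The fingers move at their own pace and stop on an object; FORCE is the grip in N (left out, the last holds). Time passes only in rows, so rows that do not move let the fingers close. It gives the time, the measured TCP pose, the force, the opening and the grip force at its end, in the units of the state.
- status.get_obs(): the state, without advancing time (a new reading comes with each control period).
- eyes.snapshot(name): name is "scene" or "top" or "wrist"; returns (picture, depth): 384x512x3 uint8, red, green, blue; 384x512 float32, m along the optical axis (not along the pixel's ray), 0 where there is no reading.
- eyes.camera_params(name): a dict with "fx", "fy", "cx", "cy" (pixels), "origin" and "attitude" of the camera in the world. Camera axes: x right, y down, z forward; pixel columns grow to the right and rows downward; lengths in m; the calibration is good to about 2 mm. A picture is of the moment at which its call begins: read the wrist's pose just before it. camera_params takes no time and is no camera call; for the wrist camera it gives the pose at the moment of the call.
- job.sign_off(): hands the job in; it is judged then, once.
Trained networks look in the newest picture that a camera, given by its name, has taken for a name from the list of things; names that differ only in an ending like _2 or _b are one class to them, and where a whole thing is asked for, a point or a joint stands for the part that bears it (a point fixed in the world has none). Each returns a list of dicts, best first, with "score" (0 to 1); they miss things now and then, are a little off and sometimes report something else, mostly with a low value. They report only what shows in the picture. A call takes as long as a camera call. They do not tell look-alikes from the thing itself.
- spotter.look_for(camera, query): "centre" ([x, y, z] in m, in world coordinates, good to about 4 mm: the middle of the surface that is visible of it).
- spotter.cut_out(camera, query): "pixels" (384x512 bool, what is visible of it).
The state is a dict: "t": time; "qpos": joint angles; "qvel": joint speeds; "joint_torque": joint torques, N m; "tool_pos": TCP position; "orientation": TCP orientation; "force": force on the tool from outside, world axes, zero at the start; "torque": the same for the moment, N m; "finger_gap": finger opening in m; "finger_force": force on a finger pad.
Only numpy, scipy, OpenCV 4.12 (cv2) and the standard library are available. Lean on these libraries where they do the work, as an engineer would, in place of code of your own. Each camera call takes 0.05 s, during which the arm holds its last target. There are 200 camera calls.

TASK

Count the bays of the coffee-pod rack with a fingertip: starting at the end with the tall, ball-topped post, run the fingertip lightly along the metal rail on top (or tap it), touching it above the first, second and third bay in turn and going no further than the third. Then push the pod that stands in front of the rack along the worktop into that third bay until it sits fully home against the back. Only touch and push, never lift or tip the pod, and leave the pods already in the rack and the other things where they stand.

Things in the scene. Friction and masses are not known exactly. Their poses are not given: they have to be found in the camera images.
- rack: Pale wooden pod rack, fixed, 330 mm wide (y), 46 deep (x), front open, no floor. Origin: worktop level, mid width; x points from front to back, z up. Seven round-nosed dividers 6 mm thick, 34 high, x = -20 to +20 mm, part six bays 48 mm wide, centred at y = -135, -81, -27, 27, 81, 135 mm. Back panel's front face: x = +20 mm, so a pod fully home is centred near x = +1.5 mm.
- rail: Flat aluminium bar along the whole top of the rack's back panel, rigidly fixed, 330 mm long, 16 mm deep, 10 mm thick, smooth, uninterrupted. Its frame is the rack's frame: the bar is centred at x = +23 mm and its top face is at z = 60 mm.
- post_tall: Tall pale wooden post with a ball on top, 99 mm high, 26 mm across the ball, fixed at either end of the rack in line with the rail (x = 23, y = 176 or -176 mm in the rack's frame). Origin: centre of its foot. Bay 1 is the bay beside it; bays 1, 2, 3 are centred 41, 95 and 149 mm from its axis along the rack.
- post_short: Short pale wooden post with a flat top, 60 mm high, 18 mm across, fixed at the other end of the rack. Origin: centre of its foot.
- pod: The pod to push: brown coffee pod, 26 mm high, standing on its wide rim of 37 mm diameter, narrowing upward to about 24 mm at the top; 8 to 17 g, slides easily. It stands alone on the worktop in front of the rack. Origin: centre of its underside, z up.
- pod_left: Bystander: a like pod already in the rack, in the bay at y = +81 mm. Origin: centre of its underside.
- pod_right: Bystander: a like pod already in the rack, in the bay at y = -135 mm. Origin: centre of its underside.
- cup: Bystander: white handleless cup, 68 mm across, 82 mm high, left of the work. Origin: centre of its underside.
- spice_jar: Bystander: glass spice jar with a dark cap, 41 mm across, 105 mm high, right of the work. Origin: centre of its underside.
- egg_timer: Bystander: round egg timer with green top, 61 mm across, 58 mm high, at the right. Origin: centre of its underside.
- mug: Bystander: spotted white mug with handle, 84 x 115 mm, 100 mm high, at the left. Origin: centre of its underside.
Mind the look-alikes: they are no part of the job. What is shaped like the pod but blue, purple or turquoise is not meant.

How it is judged:
On the way, in this order (a step that is already met when the one before it is completed fails the run):
1. a fingertip touches the rail above bay 1, counted from the tall post, the pod not yet moved (contact force between the fingers and rail above 0.3 N and horizontal distance between the grasp point and post_tall between 0.015 and 0.066 m and distance of pod from where it was at the start of the episode below 0.02 m), for 0.1 s.
2. a fingertip touches the rail above bay 2, counted from the tall post, the pod not yet moved (contact force between the fingers and rail above 0.3 N and horizontal distance between the grasp point and post_tall between 0.07 and 0.12 m and distance of pod from where it was at the start of the episode below 0.02 m), for 0.1 s.
3. a fingertip touches the rail above bay 3, counted from the tall post, the pod not yet moved (contact force between the fingers and rail above 0.3 N and horizontal distance between the grasp point and post_tall between 0.124 and 0.174 m and distance of pod from where it was at the start of the episode below 0.02 m), for 0.1 s.
At the end, for the whole second after the job is handed in: The pod stands upright and at rest on the worktop in the third bay counted from the tall post, home against the back panel to within about 6 mm, and the bystanders are where they were (pods in the rack within 15 mm, the rest within 20 mm) (x of pod in the frame of rack between -0.005 and 0.01 m and horizontal distance between pod and post_tall between 0.138 and 0.162 m and angle between pod's own z axis and vertical below 0.15 rad and height (world z) of pod below 0.005 m and linear speed of pod below 0.02 m/s and distance of each of pod_left, pod_right from where it was at the start of the episode below 0.015 m and distance of each of cup, spice_jar, egg_timer, mug from where it was at the start of the episode below 0.02 m); the robot touches nothing.
It fails at once if the rail is touched beyond the third bay (more than 10 mm past its far divider) (contact force between the fingers and rail above 0.3 N and horizontal distance between the grasp point and post_tall above 0.187 m).
It fails at once if the rail is pressed harder than 60 N (contact force between the fingers and rail above 60 N).
It fails at once if the pod is lifted more than 10 mm (height (world z) of pod above 0.01 m).
It fails at once if the pod is tipped over (angle between pod's own z axis and vertical above 0.6 rad).
It fails at once if a pod already in the rack is moved more than 15 mm, or another bystander more than 20 mm (distance of any of pod_left, pod_right from where it was at the start of the episode above 0.015 m or distance of any of cup, spice_jar, egg_timer, mug from where it was at the start of the episode above 0.02 m).
It also fails if it takes over 64 s, if anything falls off the work surface, if the arm or the gripper's body presses on something with over 40 N, if the wrist force passes 120 N, or if a joint passes its speed limit or range.

## Working session

There is one attempt and no reset: what is moved stays moved. The work goes in short steps, Python scripts to look and compute and a shell command to move; the robot and the scene stay as the last step left them, time stands still between calls to the robot, and variables do not carry over. Pictures are saved under pics/ and viewed, at most 10 in all, crops included, and the job is handed in when it is done.

```bash
mkdir -p pics
cat > h.py <<'E'
import numpy as np, cv2
from plant import status, eyes, job, spotter, ctrl
from scipy.spatial.transform import Rotation as R
def snap(n,f=None):
    p=eyes.camera_params(n); im,d=eyes.snapshot(n)
    if f: cv2.imwrite('pics/'+f,im[:,:,::-1])
    return im,d,p
def att(p):
    a=np.array(p['attitude'],float)
    return a if a.shape==(3,3) else R.from_euler('xyz',a).as_matrix() if a.size==3 else R.from_quat(a).as_matrix()
def cloud(d,p):
    v,u=np.indices(d.shape)
    c=np.stack([(u-p['cx'])/p['fx']*d,(v-p['cy'])/p['fy']*d,d],-1)
    return c@att(p).T+np.array(p['origin'])
E
python3 - <<'E'
from h import *
for n in ('top','scene'):
    im,d,p=snap(n,n+'0.png'); print(n,p)
    for q in ('rack','rail','post_tall','post_short','pod','cup','spice_jar','egg_timer','mug'):
        print(q,[(np.round(r['centre'],3).tolist(),round(r['score'],2)) for r in spotter.look_for(n,q)])
print(status.get_obs(), ctrl.grasp_offset)
E
```

```text
top {'fx': 459.20028240638516, 'fy': 459.20028240638516, 'cx': 261.682874596462, 'cy': 182.81145532860378, 'origin': array([0.36812786, 0.0224721 , 1.30529322]), 'attitude': array([-3.01259197, -0.02622153, -1.56832446])}
rack [([0.636, 0.04, 0.056], 0.69), ([0.477, 0.098, 0.021], 0.24)]
rail [([0.635, 0.042, 0.059], 0.73)]
post_tall [([0.632, -0.133, 0.094], 0.57), ([0.615, 0.118, 0.02], 0.21)]
post_short []
pod [([0.538, 0.166, 0.019], 0.68), ([0.382, 0.168, 0.016], 0.59), ([0.477, 0.101, 0.022], 0.57), ([0.432, 0.018, 0.019], 0.57), ([0.372, 0.099, 0.017], 0.44)]
cup [([0.434, 0.294, 0.024], 0.91), ([0.636, 0.038, 0.058], 0.57), ([0.551, 0.366, 0.043], 0.41)]
spice_jar [([0.524, -0.256, 0.107], 0.73)]
egg_timer [([0.396, -0.339, 0.046], 0.69)]
mug [([0.55, 0.37, 0.044], 0.87), ([0.396, -0.338, 0.049], 0.25)]
scene {'fx': 353.3669804221209, 'fy': 353.3669804221209, 'cx': 253.51379463660348, 'cy': 191.03564775238343, 'origin': array([0.26374441, 0.54830816, 0.75217504]), 'attitude': array([-2.44727162,  0.01296852, -2.70594265])}
rack [([0.628, 0.057, 0.031], 0.67)]
rail [([0.642, 0
[... 451 characters left out ...]
]
{'t': 1.0, 'qpos': array([-1.12789573,  0.32096512, -0.0701117 ,  1.45050551,  0.02260259,
        1.37076031, -0.05689373]), 'qvel': array([ 0.0010955 ,  0.00046071,  0.0002488 , -0.00072734,  0.00051143,
        0.0014767 , -0.00173832]), 'joint_torque': array([-2.05082722e-05, -4.93386340e+01, -3.81777501e-01, -3.14593863e+01,
        1.31521752e-02,  1.03686380e-03,  8.05342673e-07]), 'tool_pos': array([0.27028615, 0.59117345, 0.23136852]), 'orientation': array([3.14144318e+00, 4.13392723e-05, 2.71282907e+00]), 'force': array([-0.60203868, -0.57064662, -0.14089501]), 'torque': array([ 0.05330254, -0.00858243, -0.02460005]), 'finger_force': 0.0, 'finger_gap': 0.08550257696614273} 0.0187
```

Run:
```python
import cv2
a=cv2.imread('pics/top0.png')
cv2.imwrite('pics/c0.png',cv2.resize(a[50:250,110:380],None,fx=2.9,fy=2.9,interpolation=cv2.INTER_CUBIC))
```

```text
(no output)
```

View pics/c0.png

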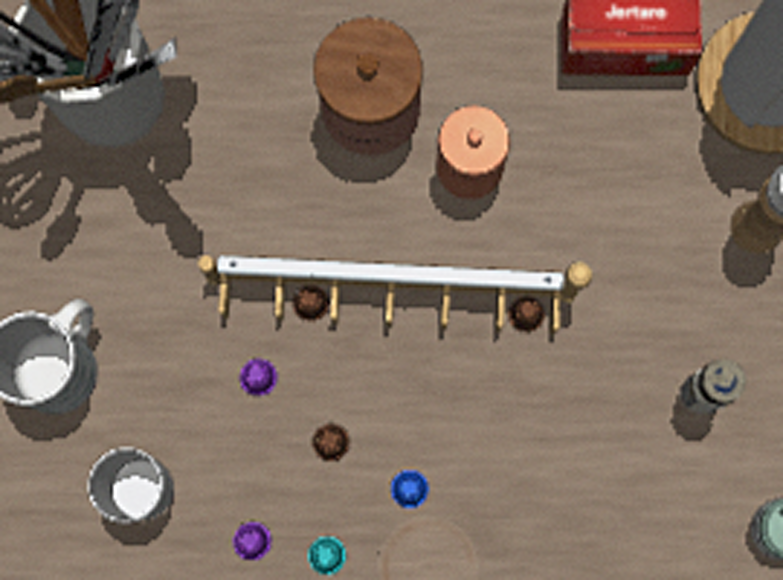

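View pics/scene0.png

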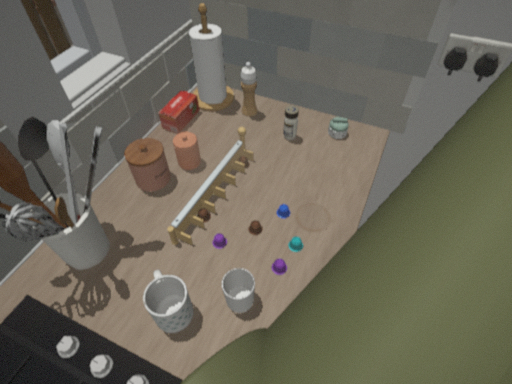

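The top crop shows the rack with its tall ball post on the right (crop 580,273) and its short post on the left (207,263). The candidates are:
- brown pod (330,440), the one I want
- purple pods (258,376) and (252,540)
- blue pod (410,488)
- turquoise pod (327,555)
- brown pods in the rack (310,302) and (527,313)

Going by the description, I choose the lone brown pod at about (0.477, 0.10). Bay 3 is the third from the right.

Run:
```python
from h import *
for n in('top','scene'):
    im,d,p=snap(n); X=cloud(d,p)
    m=spotter.cut_out(n,'rail')[0]['pixels']; P=X[m&(d>0)]
    z=np.median(P[:,2]); P=P[abs(P[:,2]-z)<.006]
    r=cv2.minAreaRect((P[:,:2]*1000).astype(np.float32)); print(n,'rail',r,z, len(P))
    c=P[:,:2].mean(0); u=np.linalg.svd(P[:,:2]-c,full_matrices=False)[2][0]; u*=np.sign(u[1]); s=(P[:,:2]-c)@u
    print('dir',u,'mid by ends',c+u*(np.percentile(s,.5)+np.percentile(s,99.5))/2, np.ptp(s))
    # posts / ball
    b=X[(abs(X[...,0]-.632)<.03)&(abs(X[...,1]+.133)<.03)&(X[...,2]>.075)]; print('ball',b.mean(0),b.min(0),b.max(0))
    hsv=cv2.cvtColor(im,cv2.COLOR_RGB2HSV)
    w=(np.hypot(X[...,0]-.477,X[...,1]-.101)<.03)&(X[...,2]>.006)
    b=X[w]; print('pod',b.min(0),b.max(0),(b.min(0)+b.max(0))/2,'z tab',np.median(X[(np.hypot(X[...,0]-.477,X[...,1]-.101)<.06)&(X[...,2]<.006)][:,2]), im[w].mean(0))
    t=b[b[:,2]>.02]; print('podtop',t.mean(0),len(t))
    c=np.clip(np.array(np.argwhere(w).mean(0),int),40,340)
    cv2.imwrite(f'pics/pod_{n}.png',cv2.resize(im[c[0]-30:c[0]+30,c[1]-40:c[1]+40,::-1],None,fx=6,fy=6))
```

```text
top rail ((639.4515380859375, 39.030372619628906), (326.98638916015625, 16.887758255004883), 87.5220947265625) 0.060633606355259495 681
dir [0.04436731 0.99901529] mid by ends [0.63890464 0.03955385] 0.32699881415493737
ball [ 0.6308298  -0.1359945   0.09658649] [ 0.6208197  -0.14745796  0.08751598] [ 0.6424463  -0.12516622  0.10462622]
pod [0.45277362 0.07542859 0.00602053] [0.50694268 0.12931224 0.03207822] [0.47985815 0.10237042 0.01904938] z tab 0.0013453712562065956 [83.55238095 59.14285714 45.03809524]
podtop [0.48216678 0.0968644  0.02648199] 65
scene rail ((636.9481201171875, 38.52161407470703), (330.71368408203125, 18.092735290527344), 87.4160385131836) 0.05945740595875171 640
dir [0.04296249 0.99907669] mid by ends [0.6356722  0.04059504] 0.33072925639385964
ball [ 0.62696954 -0.13112851  0.09158393] [ 0.61712412 -0.14395837  0.07513072] [ 0.63883741 -0.12259166  0.09994073]
pod [0.46472221 0.08794123 0.00605327] [0.49274547 0.11303792 0.02743156] [0.47873384 0.10048958 0.01674242] z tab 5.287492519390202e-05 [83.66949153 62.89830508 49.52542373]
podtop [0.47917178 0.09964215 0.02415346] 69
```

View pics/pod_top.png

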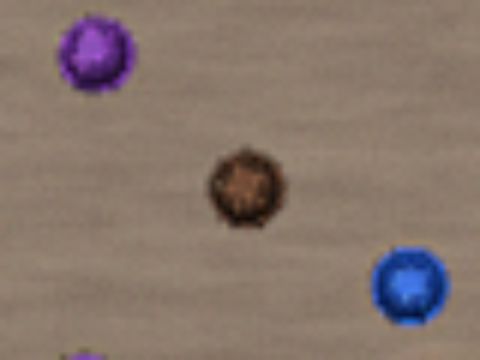

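The crop confirms the brown pod (crop 246,190), with blue and purple pods beside it. My estimates are:
- Rail centre is about (0.637, 0.040), with the rack yawed -0.0435 rad.
- Tall post is at (0.629, -0.136).
- Bay 3 home is at (0.614, 0.014).

First I turn the tool to line up with the rack and shut the fingers.

```bash
python3 -m pendant '[[0,0,-0.13,0,0,0,255],[0,0,-0.13,0,0,0,255],[0,0,-0.125,0,0,0,255],[0,0,0,-30,-52,0,255],[0,0,0,-30,-52,0,255]]' 20; python3 -m pendant '[[0,0,0,-30,-52,0,255],[0,0,0,-30,-52,0,255],[0,0,0,-30,-52,0,255],[0,0,0,-30,-52,0,255],[0,0,0,-30,-52,0,255]]'
cat >> h.py <<'E'
ORG=np.array([.614,.041]);EX=np.array([.9991,-.0435]);U=np.array([.0435,.9991])
def rk(x,y): return ORG+EX*x+U*y
def go(x,y,z):
    o=status.get_obs(); M=R.from_euler('xyz',o['orientation']).as_matrix()
    t=np.array([*rk(x/1e3,y/1e3),z/1e3]); d=t-o['tool_pos']
    D=np.column_stack([np.r_[-EX,0],np.r_[U,0],[0,0,-1]]) # desired axes
    print('shift mm',np.round(M.T@d*1e3,1),'turn',np.round(R.from_matrix(M.T@D).as_rotvec(),3),'rack pos',np.round(np.r_[EX@(o['tool_pos'][:2]-ORG),U@(o['tool_pos'][:2]-ORG),o['tool_pos'][2]]*1e3,1),'F',np.round(o['force'],2),'t',round(o['t'],2),'gap',round(o['finger_gap'],4),'q',np.round(o['qpos'],2))
E
python3 -c "
from h import *
go(23,-135,120)"
```

```text
t: 1.82
tool_pos: [0.326, 0.4837, 0.231]
orientation: [-3.141, 0.0, 3.099]
force: [0.9, 0.1, 0.3]
finger_gap: 0.0001
finger_force: 0.0
t: 2.45
tool_pos: [0.4649, 0.2165, 0.2318]
orientation: [3.141, 0.001, 3.098]
force: [1.3, 0.1, -0.2]
finger_gap: 0.0001
finger_force: 0.0
shift mm [-179.5 -303.9  111.7] turn [ 0.001  0.001 -0.   ] rack pos [-156.6  168.9  231.8] F [ 1.28  0.12 -0.19] t 2.45 gap 0.0001 q [-0.65  0.03  0.16  1.79 -0.    1.32  1.04]
```

```bash
python3 -m pendant '[[0,0,0,-30,-51,0,255],[0,0,0,-30,-51,0,255],[0,0,0,-30,-51,0,255],[0,0,0,-30,-51,0,255],[0,0,0,-30,-51,0,255]]'; python3 -m pendant '[[0,0,0,0,0,0,255],[0,0,0,0,0,0,255]]';python3 -c "
from h import *
go(23,-135,80)
snap('wrist','w1.png')"
```

```text
t: 3.08
tool_pos: [0.6036, -0.0445, 0.2317]
orientation: [3.141, 0.001, 3.098]
force: [-0.3, 0.6, 0.0]
finger_gap: -0.0002
finger_force: 0.0
t: 3.32
tool_pos: [0.6027, -0.0424, 0.2311]
orientation: [3.141, -0.001, 3.098]
force: [-0.2, 1.4, -0.3]
finger_gap: -0.0004
finger_force: 0.0
shift mm [-30.8 -51.3 151. ] turn [ 0.001 -0.001 -0.   ] rack pos [ -7.7 -83.8 231.1] F [-0.19  1.38 -0.29] t 3.33 gap -0.0004 q [-0.33  0.23  0.42  1.59 -0.1   1.35  1.63]
```

View pics/w1.png

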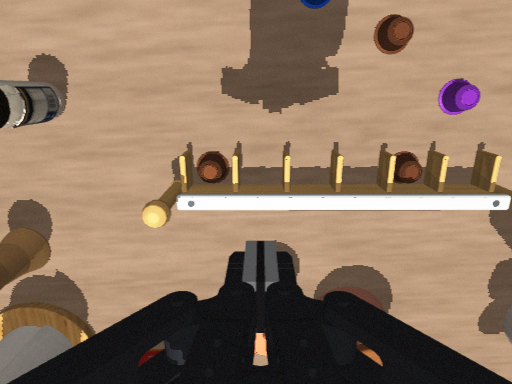

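The wrist view looks back at the rack: ball post at (155,215), rail from (180,202) to (508,202), and the brown pod at (393,33). Next I refine the rail pose from this view.

```bash
python3 - <<'E'
from h import *
im,d,p=snap('wrist'); X=cloud(d,p)
m=spotter.cut_out('wrist','rail')[0]['pixels']; P=X[m&(d>0)]; z=np.median(P[:,2]); P=P[abs(P[:,2]-z)<.004]
c=P[:,:2].mean(0); u=np.linalg.svd(P[:,:2]-c,full_matrices=False)[2][0]; u*=np.sign(u[1]); s=(P[:,:2]-c)@u
n=np.array([u[1],-u[0]]);q=(P[:,:2]-c)@n
c=c+u*(np.percentile(s,.5)+np.percentile(s,99.5))/2+n*(np.percentile(q,1)+np.percentile(q,99))/2
print('rail',c,u,z,np.ptp(s),np.ptp(q),'org',c-.023*n)
b=X[(np.hypot(X[...,0]-.629,X[...,1]+.136)<.03)&(X[...,2]>.07)]; print('ball',b.min(0),b.max(0),(b.min(0)+b.max(0))/2)
b=X[(np.hypot(X[...,0]-.48,X[...,1]-.1)<.03)&(X[...,2]>.004)]; print('pod',(b.min(0)+b.max(0))/2,np.ptp(b,axis=0))
b=b[b[:,2]>.02]; print('podtop',b.mean(0))
E
python3 -m pendant '[[0,0,0,-15,-25,30,255],[0,0,0,-16,-26,40,255],[0,0,0,0,0,50,255],[0,0,0,0,0,0,255]]';python3 -c "
from h import *
go(23,-135,70)"
```

```text
rail [0.63718529 0.03686051] [0.04529035 0.99897387] 0.06077248755172587 0.3290694626467683 0.01690711144307996 org [0.61420889 0.03790219]
ball [ 0.61740982 -0.14897242  0.07025402] [ 0.64083926 -0.12574973  0.10168279] [ 0.62912454 -0.13736108  0.0859684 ]
pod [0.48110231 0.09359541 0.01669715] [0.03003098 0.02822523 0.02534601]
podtop [0.48090143 0.09380148 0.02520274]
t: 3.98
tool_pos: [0.6283, -0.0933, 0.1073]
orientation: [3.141, -0.009, 3.099]
force: [-0.0, -0.2, 0.2]
finger_gap: 0.0003
finger_force: 0.0
shift mm [-3.2 -1.5 37.3] turn [ 0.001 -0.009  0.001] rack pos [  20.1 -133.5  107.3] F [-0.03 -0.21  0.24] t 3.98 gap 0.0003 q [-0.23  0.4   0.42  1.64 -0.18  1.15  1.77]
```

```bash
sed -i 's/ORG=np.array(\[.614,.041\])/ORG=np.array([.614,.039])/' h.py; python3 -m pendant '[[0,0,0,-3,0,20,255],[0,0,0,0,0,20,255],[0,0,0,0,0,0,255]]';python3 -c "
from h import *
go(23,-135,60)"
python3 -m pendant '[[0,0,0,0,0,3,255],[0,0,0,0,0,0,255]]';python3 -c "
from h import *
go(23,-135,60)"
```

```text
t: 4.35
tool_pos: [0.6336, -0.0947, 0.0699]
orientation: [3.141, -0.003, 3.099]
force: [0.9, 0.1, -0.2]
finger_gap: -0.0001
finger_force: 0.0
shift mm [ 2.3 -2.2  9.9] turn [ 0.    -0.003  0.   ] rack pos [  25.4 -132.8   69.9] F [ 0.85  0.12 -0.15] t 4.35 gap -0.0001 q [-0.22  0.44  0.42  1.66 -0.2   1.08  1.78]
t: 4.6
tool_pos: [0.635, -0.0955, 0.0689]
orientation: [3.141, 0.001, 3.098]
force: [-0.4, -0.9, -0.6]
finger_gap: -0.0001
finger_force: 0.0
shift mm [ 3.8 -1.5  8.9] turn [ 0.     0.001 -0.   ] rack pos [  26.8 -133.5   68.9] F [-0.38 -0.9  -0.56] t 4.6 gap -0.0001 q [-0.22  0.45  0.42  1.66 -0.2   1.07  1.78]
```

```bash
python3 -m pendant '[[0,0,0,3,0,4,255],[0,0,0,0,0,2,255],[0,0,0,0,0,0,255]]'
python3 -m pendant '[[0,0,0,0,0,2,255],[0,0,0,0,0,0,255]]';python3 -c "
from h import *
go(23,-135,60)"
```

```text
t: 4.97
tool_pos: [0.6314, -0.0952, 0.0622]
orientation: [3.141, -0.0, 3.098]
force: [0.2, -0.8, -0.6]
finger_gap: -0.0001
finger_force: 0.0
t: 5.22
tool_pos: [0.6316, -0.0953, 0.0603]
orientation: [3.142, 0.0, 3.098]
force: [0.4, -0.9, 0.2]
finger_gap: -0.0003
finger_force: 0.0
shift mm [ 0.5 -1.6  0.3] turn [ 0.  0. -0.] rack pos [  23.5 -133.4   60.3] F [ 0.38 -0.91  0.16] t 5.22 gap -0.0003 q [-0.22  0.45  0.41  1.68 -0.2   1.06  1.78]
```

```bash
python3 -m pendant '[[0,0,0,0,0,1,255],[0,0,0,0,0,0,255]]'
python3 -m pendant '[[0,0,0,0,0,1,255],[0,0,0,0,0,0,255]]'
```

```text
t: 5.48
tool_pos: [0.6317, -0.0953, 0.0602]
orientation: [3.141, 0.0, 3.098]
force: [-2.8, 0.0, 5.7]
finger_gap: 0.0001
finger_force: 2.4
t: 5.72
tool_pos: [0.6317, -0.0953, 0.0601]
orientation: [3.141, 0.0, 3.098]
force: [-3.5, 0.5, 9.4]
finger_gap: 0.0002
finger_force: 5.1
```

Contact is at about 9 N, so I slide to bay 2 and then bay 3.

```bash
python3 -m pendant '[[0,0,0,0,11,0,255],[0,0,0,0,11,0,255],[0,0,0,0,11,0,255],[0,0,0,0,11,0,255],[0,0,0,0,11,0,255]]'
python3 -m pendant '[[0,0,0,0,0,0,255],[0,0,0,0,0,0,255]]'
python3 -c "
from h import *
go(23,-81,60)"
```

```text
t: 6.35
tool_pos: [0.6355, -0.0431, 0.0602]
orientation: [-3.139, 0.004, 3.096]
force: [-0.4, -3.2, 6.7]
finger_gap: -0.0002
finger_force: 3.2
t: 6.6
tool_pos: [0.6357, -0.041, 0.0602]
orientation: [-3.141, 0.004, 3.098]
force: [-0.6, -0.7, 6.1]
finger_gap: 0.0
finger_force: 3.3
shift mm [ 2.1 -2.   0.2] turn [-0.     0.004 -0.001] rack pos [ 25.1 -79.   60.2] F [-0.58 -0.67  6.09] t 6.6 gap 0.0 q [-0.29  0.44  0.4   1.69 -0.19  1.05  1.69]
```

```bash
python3 -m pendant '[[0,0,0,1,10,0,255],[0,0,0,1,11,0,255],[0,0,0,0,11,0,255],[0,0,0,0,10,0,255],[0,0,0,0,10,0,255]]'
python3 -m pendant '[[0,0,0,0,0,0,255],[0,0,0,0,0,0,255]]'
python3 -c "
from h import *
go(23,-27,60)"
```

```text
t: 7.22
tool_pos: [0.6358, 0.0089, 0.0601]
orientation: [-3.139, 0.004, 3.096]
force: [-0.3, -4.7, 7.0]
finger_gap: -0.0001
finger_force: 3.3
t: 7.48
tool_pos: [0.636, 0.0109, 0.0601]
orientation: [-3.141, 0.004, 3.097]
force: [-0.5, -1.6, 6.8]
finger_gap: 0.0004
finger_force: 3.2
shift mm [0.2 0.1 0.1] turn [-0.     0.004 -0.001] rack pos [ 23.2 -27.1  60.1] F [-0.52 -1.63  6.78] t 7.47 gap 0.0004 q [-0.36  0.44  0.38  1.69 -0.18  1.05  1.6 ]
```

The rail has been touched above all three bays. Now I lift, go behind the pod and turn 45°.

```bash
python3 -m pendant '[[0,0,0,0,0,-40,255],[0,0,0,48,28,0,255],[0,0,0,48,28,0,255],[0,0,0,48,28,0,255],[0,0,0,47,27,0,255]]'
python3 -m pendant '[[0,0,0.157,0,0,0,219],[0,0,0.157,0,0,0,219],[0,0,0.157,0,0,0,219],[0,0,0.157,0,0,0,219],[0,0,0.157,0,0,0,219]]'
python3 -m pendant '[[0,0,0,0,0,0,219]]'
python3 - <<'E'
from h import *
go(-168,84,60)
im,d,p=snap('wrist','w2.png'); X=cloud(d,p)
for r in spotter.look_for('wrist','pod'): print(np.round(r['centre'],3),round(r['score'],2))
w=(np.hypot(X[...,0]-.48,X[...,1]-.097)<.03)&(X[...,2]>.004)&(X[...,2]<.03); b=X[w]; c=(b.min(0)+b.max(0))/2
print('pod',c,np.ptp(b,axis=0),'rack',EX@(c[:2]-ORG),U@(c[:2]-ORG))
E
```

```text
t: 8.1
tool_pos: [0.4468, 0.1319, 0.0984]
orientation: [3.141, 0.001, 3.098]
force: [-0.1, 1.0, -0.3]
finger_gap: -0.0002
finger_force: 0.0
t: 8.72
tool_pos: [0.4484, 0.1309, 0.0984]
orientation: [3.141, 0.0, 2.307]
force: [1.2, 0.0, -0.5]
finger_gap: 0.0123
finger_force: 0.0
t: 8.85
tool_pos: [0.4483, 0.1309, 0.0984]
orientation: [3.141, 0.0, 2.314]
force: [0.4, -0.6, -0.0]
finger_gap: 0.0117
finger_force: 0.0
shift mm [-1.5  0.6 38.4] turn [ 0.     0.    -0.784] rack pos [-169.5   84.6   98.4] F [ 0.39 -0.64 -0.03] t 8.85 gap 0.0117 q [-0.66  0.04  0.33  2.06 -0.02  1.04  0.42]
[0.388 0.176 0.021] 0.96
[0.43  0.026 0.012] 0.64
[0.475 0.102 0.021] 0.6
[0.537 0.17  0.016] 0.55
pod [0.47793277 0.09695674 0.01638853] [0.02842546 0.02863416 0.024751  ] rack -0.13846588669962698 0.051985657960208285
```

View pics/w2.png

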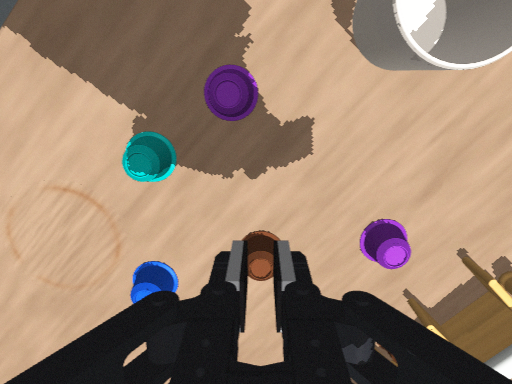

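The pod (262,255) is centred between the fingers, and all the look-alikes are clear. I descend and push diagonally.

```bash
python3 -m pendant '[[0,0,0,0,0,45,219],[0,0,0,0,0,35,219],[0,0,0,0,0,12,219],[0,0,0,0,0,0,219]]'
python3 -m pendant '[[0,0,0,-7,0,0,219],[0,0,0,-7,0,0,219],[0,0,0,-7,0,0,219],[0,0,0,-8,0,0,219],[0,0,0,0,0,0,219]]'
python3 - <<'E'
from h import *
go(-78,-6,5)
im,d,p=snap('wrist','w3.png'); X=cloud(d,p)
w=(np.hypot(X[...,0]-.48,X[...,1]-.097)<.05)&(X[...,2]>.004)&(X[...,2]<.03)&(im[...,0]>im[...,2]*1.4)&(im.mean(-1)<130); b=X[w]
print('pod',np.median(b,axis=0),np.ptp(b,axis=0),'rack',EX@(np.median(b,axis=0)[:2]-ORG),U@(np.median(b,axis=0)[:2]-ORG))
E
```

```text
t: 9.45
tool_pos: [0.4482, 0.1308, 0.0062]
orientation: [-3.141, -0.0, 2.314]
force: [0.4, -0.6, 0.8]
finger_gap: 0.0121
finger_force: 0.0
t: 10.07
tool_pos: [0.4685, 0.1088, 0.0065]
orientation: [3.141, 0.0, 2.311]
force: [0.1, -0.4, -0.3]
finger_gap: 0.0121
finger_force: 0.0
shift mm [-98.9   0.8   1.5] turn [ 0.     0.001 -0.787] rack pos [-148.4   63.4    6.5] F [ 0.1  -0.42 -0.3 ] t 10.07 gap 0.0121 q [-0.6   0.21  0.34  2.1  -0.09  0.84  0.54]
pod [0.48089775 0.09413499 0.02554094] [0.04237345 0.04952318 0.025869  ] rack -0.13538082984661176 0.04929541924322673
```

View pics/w3.png

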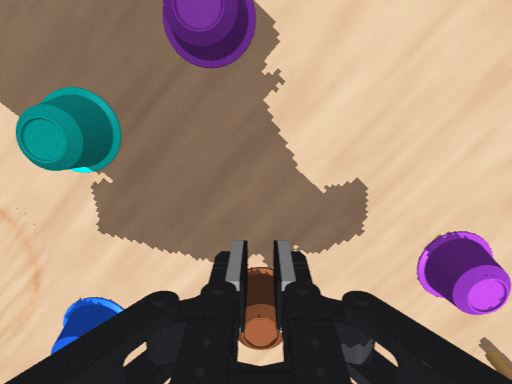

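The pod sits snug at the fingers (262,300), with nothing else near. I keep pushing.

```bash
python3 -m pendant '[[0,0,0,-8,0,1,219],[0,0,0,-8,0,1,219],[0,0,0,-8,0,0,219],[0,0,0,-8,0,0,219],[0,0,0,-8,0,0,219]]'
python3 -m pendant '[[0,0,0,0,0,0,219]]'
cat >> h.py <<'E'
def pod(n='wrist'):
    im,d,p=snap(n); X=cloud(d,p); tp=status.get_obs()['tool_pos'][:2]
    w=(np.hypot(X[...,0]-tp[0],X[...,1]-tp[1])<.06)&(X[...,2]>.022)&(X[...,2]<.029)&(im[...,0]>im[...,2]*1.3)&(im.mean(-1)<130)
    k,l,s,_=cv2.connectedComponentsWithStats(w.astype(np.uint8)); b=X[l==1+np.argmax(s[1:,4])]; c=(b.min(0)+b.max(0))/2; r=c[:2]-ORG
    print(n,'podtop',c.round(4),'ext',np.ptp(b,axis=0).round(3),'rack mm',np.round([EX@r*1e3,U@r*1e3],1),len(b))
E
python3 - <<'E'
from h import *
go(-78,-6,5)
pod();pod('top')
E
```

```text
t: 10.75
tool_pos: [0.4954, 0.0795, 0.0043]
orientation: [3.142, 0.0, 2.313]
force: [-0.5, 0.8, 0.1]
finger_gap: 0.0122
finger_force: 0.1
t: 10.88
tool_pos: [0.4955, 0.0793, 0.0044]
orientation: [3.142, 0.0, 2.312]
force: [0.2, -0.2, -0.0]
finger_gap: 0.0119
finger_force: 0.0
shift mm [-58.9   0.8  -0.6] turn [-0.     0.    -0.787] rack pos [-120.2   35.1    4.4] F [ 0.18 -0.19 -0.04] t 10.88 gap 0.0119 q [-0.54  0.26  0.36  2.05 -0.12  0.85  0.63]
wrist podtop [0.5101 0.0604 0.0255] ext [0.032 0.029 0.007] rack mm [-104.8   16.9] 1640Traceback (most recent call last):
  File "<stdin>", line 3, in <module>
  File "h.py", line 25, in pod
    k,l,s,_=cv2.connectedComponentsWithStats(w.astype(np.uint8)); b=X[l==1+np.argmax(s[1:,4])]; c=(b.min(0)+b.max(0))/2; r=c[:2]-ORG
                                                                           ~~~~~~~~~^^^^^^^^^
    return _wrapfunc(a, 'argmax', axis=axis, out=out, **kwds)
    return bound(*args, **kwds)
ValueError: attempt to get argmax of an empty sequence
```

```bash
python3 -m pendant '[[0,0,0,-8,0,0,219],[0,0,0,-8,0,0,219],[0,0,0,-8,0,0,219],[0,0,0,-8,0,0,219],[0,0,0,-8,0,0,219]]'
python3 -m pendant '[[0,0,0,-8,0,0,219],[0,0,0,-6,0,0,219],[0,0,0,-5,0,0,219],[0,0,0,-3,0,0,219],[0,0,0,0,0,0,219]]'
python3 - <<'E'
from h import *
go(-78,-6,5)
pod()
snap('wrist','w4.png')
E
```

```text
t: 11.6
tool_pos: [0.5224, 0.0501, 0.0043]
orientation: [-3.142, -0.0, 2.313]
force: [-0.7, -0.6, -0.4]
finger_gap: 0.0123
finger_force: 0.1
t: 12.22
tool_pos: [0.5369, 0.0343, 0.0043]
orientation: [3.142, 0.0, 2.313]
force: [-0.1, 0.2, -0.2]
finger_gap: 0.012
finger_force: 0.0
shift mm [ 2.3  0.6 -0.7] turn [ 0.     0.    -0.785] rack pos [-76.8  -8.1   4.3] F [-0.09  0.17 -0.17] t 12.22 gap 0.012 q [-0.45  0.33  0.38  1.97 -0.16  0.87  0.76]
wrist podtop [0.5528 0.0157 0.0254] ext [0.026 0.028 0.007] rack mm [-60.1 -25.9] 1608
```

View pics/w4.png

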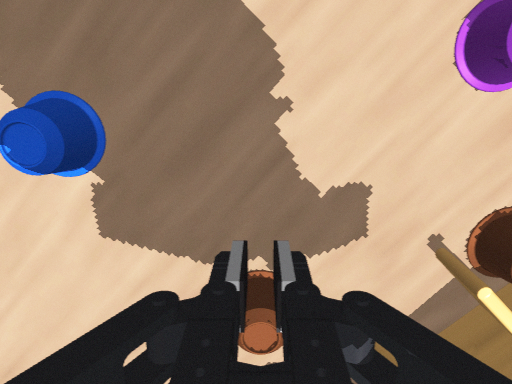

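The pod is at rack (-60,-26), right in front of bay 3. I back off, lift, square up with the rack and drop in behind it.

```bash
python3 -m pendant '[[0,0,0,10,0,0,219],[0,0,0,12,0,0,219],[0,0,0,0,0,-50,219],[0,0,-0.157,0,0,0,228],[0,0,-0.157,0,0,0,228]]'
python3 -m pendant '[[0,0,-0.157,0,0,0,228],[0,0,-0.157,0,0,0,228],[0,0,-0.157,0,0,0,228],[0,0,0,13,-33,0,228],[0,0,0,0,0,0,228]]'
python3 - <<'E'
from h import *
go(-105,-26,5)
pod()
im,d,p=snap('top'); X=cloud(d,p)
w=(np.hypot(X[...,0]-.554,X[...,1]-.015)<.03)&(X[...,2]>.006); b=X[w]; print(b.mean(0) if len(b) else None)
E
```

```text
t: 12.95
tool_pos: [0.5217, 0.0518, 0.0551]
orientation: [3.14, 0.001, 2.633]
force: [-0.3, -0.5, 0.1]
finger_gap: 0.009
finger_force: 0.0
t: 13.58
tool_pos: [0.5059, 0.0164, 0.0541]
orientation: [-3.141, -0.001, 3.095]
force: [-0.2, 0.4, 0.6]
finger_gap: 0.0089
finger_force: 0.0
shift mm [-2.1  1.3 49.1] turn [-0.001 -0.001 -0.003] rack pos [-107.1  -27.3   54.1] F [-0.22  0.42  0.64] t 13.57 gap 0.0089 q [-0.38  0.19  0.32  2.01 -0.07  0.96  1.5 ]
wrist podtop [0.554  0.013  0.0254] ext [0.025 0.013 0.007] rack mm [-58.8 -28.6] 736
[0.53703937 0.01398461 0.44249955]
```

```bash
python3 -m pendant '[[0,0,0,0,0,30,228],[0,0,0,0,0,17,228],[0,0,0,0,0,2,228],[0,0,0,-8,0,0,228],[0,0,0,-8,0,0,228]]'
python3 -m pendant '[[0,0,0,-8,0,0,228],[0,0,0,-8,0,0,228],[0,0,0,-6,0,0,228],[0,0,0,0,0,0,228]]'
python3 - <<'E'
from h import *
go(-24,-27,5)
pod()
snap('wrist','w5.png')
E
```

```text
t: 14.3
tool_pos: [0.5252, 0.0177, 0.0063]
orientation: [3.141, 0.002, 3.098]
force: [0.4, -0.1, -0.6]
finger_gap: 0.0086
finger_force: 0.0
t: 14.8
tool_pos: [0.546, 0.0165, 0.0053]
orientation: [-3.142, 0.0, 3.098]
force: [0.5, 0.7, -0.3]
finger_gap: 0.0091
finger_force: 0.0
shift mm [-42.9  -1.5   0.4] turn [-0.  0. -0.] rack pos [-66.9 -25.5   5.3] F [ 0.53  0.7  -0.29] t 14.8 gap 0.0091 q [-0.35  0.34  0.31  1.95 -0.13  0.88  1.55]
wrist podtop [0.5717 0.014  0.0254] ext [0.024 0.016 0.007] rack mm [-41.2 -26.8] 1283
```

View pics/w5.png

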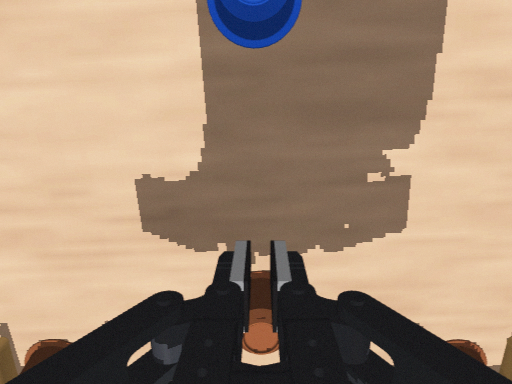

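The pod (262,330) is well aligned, and the two rack pods are symmetric at (45,355) and (467,355). I push it home with a slight sideways correction.

```bash
python3 -m pendant '[[0,0,0,-6,-1,0,228],[0,0,0,-6,-1,0,228],[0,0,0,-6,0,0,228],[0,0,0,-6,0,0,228],[0,0,0,0,0,0,228]]'
python3 -m pendant '[[0,0,0,-5,0,0,228],[0,0,0,-5,0,0,228],[0,0,0,-4,0,0,228],[0,0,0,0,0,0,228]]'
python3 - <<'E'
from h import *
go(-23,-27,5)
pod()
E
```

```text
t: 15.52
tool_pos: [0.57, 0.0134, 0.0054]
orientation: [-3.142, 0.0, 3.098]
force: [-0.4, 0.5, -0.5]
finger_gap: 0.0088
finger_force: 0.0
t: 16.02
tool_pos: [0.5838, 0.0128, 0.0054]
orientation: [-3.142, 0.0, 3.098]
force: [-0.5, 0.1, 0.2]
finger_gap: 0.0093
finger_force: 0.0
shift mm [-6.1  0.5  0.4] turn [-0.  0. -0.] rack pos [-29.1 -27.5   5.4] F [-0.48  0.08  0.17] t 16.02 gap 0.0093 q [-0.33  0.4   0.31  1.85 -0.15  0.91  1.58]
wrist podtop [0.6089 0.0104 0.0254] ext [0.024 0.016 0.007] rack mm [ -3.9 -28.8] 1277
```

```bash
python3 -m pendant '[[0,0,0,-3,0,0,228],[0,0,0,0,0,0,228]]'
python3 -m pendant '[[0,0,0,-2,0,0,228],[0,0,0,0,0,0,228]]'
python3 -m pendant '[[0,0,0,-1,0,0,228],[0,0,0,0,0,0,228]]'
python3 - <<'E'
from h import *
go(-23,-27,5)
pod()
E
```

```text
t: 16.32
tool_pos: [0.5866, 0.0128, 0.0054]
orientation: [3.142, 0.0, 3.098]
force: [-0.7, -0.2, -0.3]
finger_gap: 0.0091
finger_force: 0.0
t: 16.58
tool_pos: [0.5885, 0.0127, 0.0054]
orientation: [3.142, 0.0, 3.098]
force: [0.2, -1.0, 0.4]
finger_gap: 0.009
finger_force: 0.0
t: 16.82
tool_pos: [0.5893, 0.0126, 0.0053]
orientation: [3.142, -0.0, 3.098]
force: [-0.7, 0.4, 0.3]
finger_gap: 0.0092
finger_force: 0.1
shift mm [-0.5  0.4  0.3] turn [ 0. -0. -0.] rack pos [-23.5 -27.4   5.3] F [-0.69  0.38  0.29] t 16.82 gap 0.0092 q [-0.32  0.41  0.31  1.84 -0.15  0.91  1.58]
wrist podtop [0.6142 0.0102 0.0254] ext [0.025 0.016 0.007] rack mm [  1.5 -28.8] 1270
```

```bash
python3 -m pendant '[[0,0,0,-1,0,0,228],[0,0,0,0,0,0,228]]'
python3 -m pendant '[[0,0,0,-1,0,0,228],[0,0,0,0,0,0,228]]'
python3 -c "
from h import *
pod()"
```

```text
t: 17.12
tool_pos: [0.5898, 0.0126, 0.0051]
orientation: [3.142, -0.001, 3.098]
force: [-1.4, -0.9, 1.2]
finger_gap: 0.0091
finger_force: 1.0
t: 17.38
tool_pos: [0.5902, 0.0126, 0.005]
orientation: [3.142, -0.003, 3.098]
force: [-5.7, 0.6, 3.4]
finger_gap: 0.0091
finger_force: 2.6
wrist podtop [0.6142 0.0103 0.0254] ext [0.028 0.016 0.007] rack mm [  1.5 -28.7] 1275
```

The force rose to about 6 N and the pod stopped moving, so it is home. I retreat and check.

```bash
python3 -m pendant '[[0,0,0,4,0,0,228],[0,0,0,20,0,0,228],[0,0,0,30,0,0,228],[0,0,0,30,0,-30,228],[0,0,0,10,0,-50,228]]'
python3 -m pendant '[[0,0,0,0,0,-40,228],[0,0,0,0,0,0,228],[0,0,0,0,0,0,228]]'
python3 - <<'E'
from h import *
im,d,p=snap('wrist','w6.png'); X=cloud(d,p)
for q in ((.614,.011),):
    w=(np.hypot(X[...,0]-q[0],X[...,1]-q[1])<.03)&(X[...,2]>.022)&(X[...,2]<.028)&(im[...,0]>im[...,2]*1.3)&(im.mean(-1)<130); b=X[w]; c=np.median(b,axis=0); r=c[:2]-ORG
    print(c, EX@r, U@r, np.hypot(*(c[:2]-rk(.023,-.176))))
for n in('wrist',):
    print([(np.round(r['centre'],3).tolist(),round(r['score'],2)) for r in spotter.look_for(n,'pod')])
print(status.get_obs()['force'])
E
```

```text
t: 18.05
tool_pos: [0.4951, 0.0166, 0.0847]
orientation: [-3.141, -0.003, 3.098]
force: [0.1, 0.8, 1.0]
finger_gap: 0.009
finger_force: 0.0
t: 18.42
tool_pos: [0.4978, 0.0166, 0.1252]
orientation: [3.141, 0.001, 3.098]
force: [0.5, 0.1, -0.6]
finger_gap: 0.0092
finger_force: 0.0
[0.61650617 0.01060502 0.0259692 ] 0.0037390982724519635 -0.028260406042200696 0.14899941676742207
[([0.603, 0.011, 0.021], 0.97), ([0.38, 0.097, 0.015], 0.95), ([0.433, 0.017, 0.021], 0.84), ([0.538, 0.164, 0.016], 0.74), ([0.385, 0.166, 0.02], 0.69)]
[ 0.02097012 -0.28649611 -1.09987014]
```

View pics/w6.png

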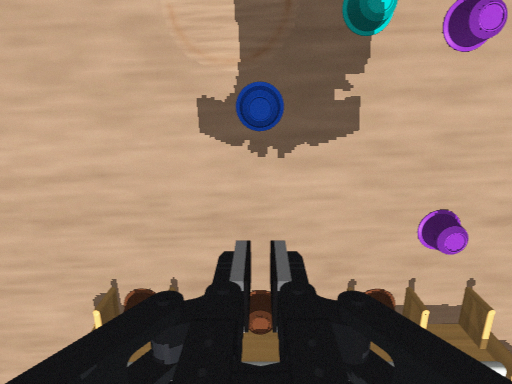

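The pod (262,315) stands upright in bay 3, 149 mm from the tall post and against the back. The neighbouring rack pods (140,298) and (375,298) are in place.

```bash
python3 -c "
from plant import job
print(job.sign_off())"
```

```text
the job is handed in; nothing more can be done
None
```

The fingertip touched the rail above bays 1, 2 and 3 in order, counting from the tall post; the brown pod was then pushed home into bay 3, upright about 149 mm from the post, and the job is handed in (no verdict was returned).

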